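# Balance a weighted turning gouge on the balance stand

## Robot

A 6-joint arm with a two-finger parallel gripper is mounted at the origin on a cart in front of the work surface, level with it; the furniture and walls round the work are solid. World frame = base frame: x ahead of the robot, y to its left, z up, the work surface at z = 0. Lengths are in m, angles in rad, forces in N, time in s.
With the tool pointing down it reaches from about 0.275 to 0.725 m from the base axis. Payload 5.6 kg.
Tool frame: the origin (TCP) lies at the very end of the fingers, on their centre line; the grasp point (between the pads) lies 19 mm behind it (robot.grip_point_offset is the distance from the TCP to the grasp point, in m); z points along the fingers, y is the direction in which the jaws open and shut (so a half turn about z gives the same grasp; the last joint's range is limited). The gripper opens to 85 mm and grips with 20 to 120 N. Pads are 22 mm wide; open, the fingers measure 114 mm over their backs; the gripper's body (76 mm by 85 mm) begins 54 mm behind the grasp point. The pads swing forward as they close: fully open they stand 13 mm farther back than shut.
Start: joints at [1.559, 0.255, 0.108, 0, -1.424, -0.285], TCP at [0.161, 0.526, 0.231] pointing down, gripper open.
Joint ranges: [-2.95, 2.95], [-1.21, 1.97], [-1.09, 1.5], [-2.87, 1.71], [-2.94, -0.07], [-3.05, 3.05]. Speed limits (rad/s): [2.57, 2.57, 3.14, 3.14, 3.14, 3.14].

## Interface

Orientations are given as a unit quaternion [w, x, y, z].
In Python, from plant import robot gives the robot as it stands.
- The arm moves only by the tool servo_tool, never from a script. Its argument "commands" is one flat list of numbers, 7 for each row, row after row: the finger opening in m, from 0 to 0.0854, then the shift along the world's x, y, z in m, then the turn, a rotation vector about the world's x, y, z in degrees. A call has 1 to 20 rows; each row shifts and turns the commanded pose from where the row before left it; what a row does not reach is not made up. A row lasts 1/8 s, in which the tool goes at most 62.5 mm and 10.7 degrees, less where a joint would pass 70% of its speed; a pose out of reach is approached as far as the arm can. A call with a gripper value outside its range is refused whole. The fingers move at their own pace and stop on an object; "grip_force" is the grip in N (left out, the last holds). Time passes only in rows, so rows that do not move let the fingers close. It gives the time, the measured TCP pose, the force and the opening at its end, in the units of the state.
- robot.read_state(): the state, without advancing time (a new reading comes with each control period).
- robot.read_camera(name): name is "scene" or "top" or "wrist"; returns a dict with "img" (420x560x3 uint8, blue, green, red), "z_map" (420x560 float32, m along the optical axis (not along the pixel's ray), 0 where there is no reading), "fx", "fy", "cx", "cy" (pixels), "k1" (the pictures are not rectified: a ray, as slopes to the right and down, at radius r is drawn at 1 + k1 r^2 times it, then the intrinsics apply), "xyz" and "rotation" of the camera in the world; the wrist camera has in their place "mount" (4x4, takes a point from camera to tool coordinates, whose origin is the TCP and whose axes are the flange's). Camera axes: x right, y down, z forward; pixel columns grow to the right and rows downward; lengths in m; the calibration is good to about 2 mm. A picture is of the moment at which its call begins: read the wrist's pose just before it.
- robot.close_job(): hands the job in, once; it reports no verdict.
The state is a dict: "t": time; "joint_pos": joint angles; "qvel": joint speeds; "joint_efforts": joint torques, N m; "position": TCP position; "orientation": TCP orientation; "force": force on the tool from outside, world axes, zero at the start; "moment": the same for the moment, N m; "gripper_width": opening from 0.0 (shut) to 1.0 (fully open).
Only numpy, scipy, OpenCV 4.12 (cv2) and the standard library are available. Lean on these libraries where they do the work, as an engineer would, in place of code of your own. Each camera call takes 0.05 s, during which the arm holds its last target.

## Task

The hollow handle of this turning gouge has a weight locked somewhere inside, so its balance point has to be found by hand before the grip is marked there. Lift the gouge a little at trial points of its handle and feel which end is heavy until it hangs in the fingers with no tipping, then lay it gently across the two steel rests of the balance stand so that, let go, it stays there with the rocker level, well off both of its stops. Do not let the gouge swing far out of level on the way, do not bear down on the fine rocker, and leave the other tools on the bench where they are.

Things in the scene. Friction and masses are not known exactly. Their poses are not given: they have to be found in the camera images.
- gouge: turning gouge, 0.51 to 0.56 kg, 337 mm long, starting flat on the bench: octagonal aluminium handle (220 mm long, 24 mm across flats; three dark rings near its rear), brass nut, 12 mm round steel blade. Origin: middle of the handle's length, on the underside; x along the gouge to the blade tip, z up. Vertical flats on both sides can be gripped from above.
- gouge_middle (a point): point on the gouge's axis at the middle of the handle, 12 mm above the underside, axes as the gouge's; the handle reaches 110 mm to either side. The unseen weight differs each time: the balance point lies on the axis, from 6 mm behind this point (toward the rings) to 57 mm ahead of it (toward the blade). A grip of 60 N or more holds the gouge level 50 mm off balance.
- gouge_tip (a point): tip of the gouge's blade, on the axis, 219 mm from gouge_middle. Held off its balance point, the gouge loads the wrist with a moment of its weight times that distance, heavy end down.
- balance_stand: fixed balance stand: green base 136x92 mm, two green cheeks up to 79 mm high, carrying the pivot of a steel rocker 74 mm above the bench. The rocker's beam (112 mm long, 10 mm wide, top 92 mm above the bench) runs along the stand's x; two steel rests stand on it. Origin: centre of the underside; x along the rocker, y along the pivot, z up.
- rest_centre (a point): point straight above the pivot, 110 mm above the bench, axes as the stand's: the gouge's axis passes here when it lies in both rests and the rocker is level. The balance point belongs here; the gouge may lie either way round. Fingers that hold the gouge here fit between the rests (74 mm open) and on both sides of the beam.
- rest_a (a point): centre of the floor of the rocker's rest at +x, 40 mm from the pivot, 98 mm above the bench. Each rest is a plate 6 mm thick along x; its flat floor is 30 mm wide, with horns flared outward on both sides, up to 111 mm above the bench. The other rest is its mirror image at -x.
- rocker (a joint): tilt of the rocker in rad: 0 level, positive when its +x end is down, stops at -0.14 and +0.14. Springs level the empty rocker. With the gouge let go on it, a balance point 4 mm from the pivot tilts it by about 0.05 rad to that side, 11 mm or more puts it on its stop; it settles in about a second.
- hammer: small hammer with a wooden handle, 72x228x24 mm; bystander, to be left alone. Origin: centre of its underside.
- handle_blank: octagonal wooden handle blank, 25x132x25 mm, behind the stand; bystander, to be left alone. Origin: centre of its underside.
- enamel_cup: white enamel cup with a blue rim, 98x76x76 mm; bystander, to be left alone. Origin: centre of its underside.
- ferrule_0: dark handle ferrule, 26 mm across, 22 mm high; bystander, to be left alone. Origin: centre of its underside.

How it is judged:
By the outcome, as a careful person would: the job done as asked, in the order asked, and still so for the second after the job is handed in, with the robot touching nothing.
It also fails if it takes over 67 s, if anything falls off the work surface, if the arm or the gripper's body presses on something with over 40 N, if the wrist force passes 120 N, or if a joint passes its speed limit or range.

## Working session

There is one attempt and no reset: what is moved stays moved. The work goes in short steps, Python scripts to look and compute and a tool call to move; the robot and the scene stay as the last step left them, time stands still between calls to the robot, and variables do not carry over. Pictures are saved under pics/ and viewed, and the job is handed in when it is done.

Besides the shell and the picture viewer there is one more tool, called after ">>>" as name(argument=value, ...) on one line, values as JSON. servo_tool: Moves the arm, as the interface text tells. Its arguments: {"type":"object","properties":{"commands":{"type":"array","items":{"type":"number"}},"grip_force":{"type":"number"}},"required":["commands"]}

```bash
ls; mkdir -p pics
cat > h.py <<'E'
import numpy as np, cv2
from plant import robot
from scipy.spatial.transform import Rotation as R
def shot(n,tag):
    s=robot.read_state(); c=robot.read_camera(n); cv2.imwrite(f'pics/{tag}.png',c['img'])
    np.savez(f'pics/{tag}.npz',**{k:np.array(v) for k,v in c.items()},pos=s['position'],ori=s['orientation']); return c
def load(tag): return dict(np.load(f'pics/{tag}.npz'))
def pose(c):
    if 'xyz' in c: 
        r=np.array(c['rotation']); r=r if r.shape==(3,3) else R.from_quat(np.roll(r,-1)).as_matrix()
        return np.array(c['xyz']),r
    q=c['ori']; T=np.eye(4); T[:3,:3]=R.from_quat([q[1],q[2],q[3],q[0]]).as_matrix(); T[:3,3]=c['pos']
    M=T@c['mount']; return M[:3,3],M[:3,:3]
def rays(c,uv):
    uv=np.asarray(uv,float).reshape(-1,2); d=np.c_[(uv[:,0]-c['cx'])/c['fx'],(uv[:,1]-c['cy'])/c['fy']]
    p=d.copy()
    for _ in range(20): p=d/(1+c['k1']*(p**2).sum(1,keepdims=True))
    return np.c_[p,np.ones(len(p))]
def plane(c,uv,z):
    o,r=pose(c); w=rays(c,uv)@r.T; return o+w*((z-o[2])/w[:,2])[:,None]
def pts(c,uv):
    uv=np.asarray(uv).reshape(-1,2).astype(int); o,r=pose(c); zz=c['z_map'][uv[:,1],uv[:,0]]
    return o+(rays(c,uv)*zz[:,None])@r.T
def two(c1,u1,c2,u2):
    o1,r1=pose(c1);o2,r2=pose(c2);a=(rays(c1,u1)@r1.T)[0];b=(rays(c2,u2)@r2.T)[0]
    k=np.linalg.lstsq(np.c_[a,-b],o2-o1,rcond=None)[0]; p,q=o1+k[0]*a,o2+k[1]*b
    return (p+q)/2,np.linalg.norm(p-q)
E
python3 - <<'E'
from h import *
for n in('scene','top','wrist'):
    c=shot(n,n+'0'); print(n,{k:(np.round(v,3).tolist()) for k,v in c.items() if k not in('img','z_map')})
print(robot.read_state(), robot.grip_point_offset)
E
```

```text
pics
scene {'fx': 432.371, 'fy': 432.371, 'cx': 272.073, 'cy': 212.403, 'k1': 0.025, 'xyz': [0.099, 1.064, 0.577], 'rotation': [0.111, -0.194, 0.819, -0.529]}
top {'fx': 387.542, 'fy': 387.542, 'cx': 277.802, 'cy': 214.416, 'k1': -0.019, 'xyz': [0.443, 0.124, 1.418], 'rotation': [0.023, -0.697, 0.716, -0.032]}
wrist {'fx': 372.966, 'fy': 372.966, 'cx': 280.894, 'cy': 214.53, 'k1': -0.002, 'mount': [[-0.001, -0.958, -0.286, 0.073], [1.0, -0.001, -0.001, -0.001], [0.001, -0.286, 0.958, -0.143], [0.0, 0.0, 0.0, 1.0]]}
{'t': 0.15, 'joint_pos': array([ 1.55854539e+00,  2.55615003e-01,  1.07343065e-01, -3.19869517e-04,
       -1.42391757e+00, -2.84583838e-01]), 'qvel': array([ 0.00085255, -0.00289513,  0.00446717,  0.00330076,  0.00033342,
       -0.00215879]), 'joint_efforts': array([-2.10996950e-03, -3.86940408e+01,  2.38079113e+01,  5.36661834e+00,
       -4.51890359e-03,  4.24443073e-06]), 'position': array([0.16073659, 0.52561495, 0.23062304]), 'orientation': array([ 7.11615991e-04,  9.89002612e-01, -1.47896327e-01, -6.21727763e-05]), 'force': array([-0.65423529, -0.41591522,  0.73071981]), 'moment': array([ 0.00601405, -0.02912383,  0.01734661]), 'gripper_width': 0.9995089969223184} 0.0187
```

View pics/scene0.png

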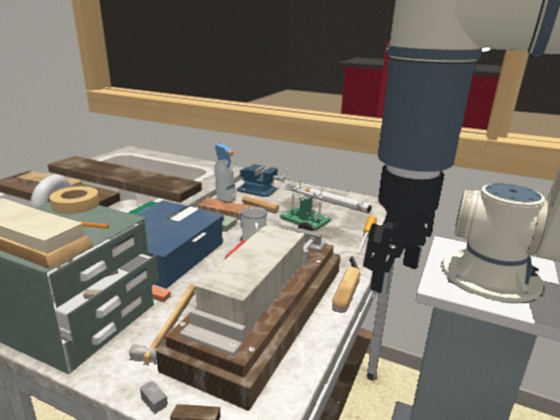

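View pics/top0.png

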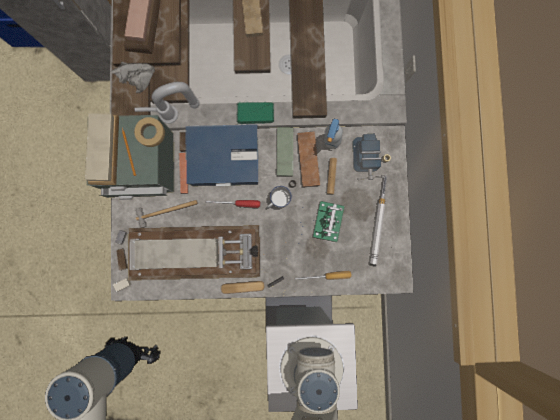

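View pics/wrist0.png

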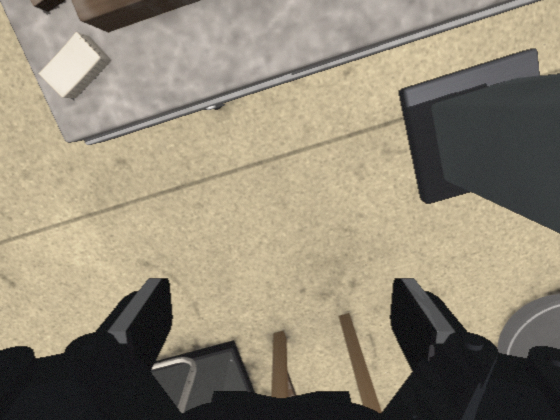

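The scene shows the gouge on the robot's right. In the top view it runs from the blade tip near (383,180) to its rear near (374,264). The stand is at about (328,222), the blank is behind it at (332,176), and the cup is at (279,199). I'll zoom in on the stand and gouge.

Run:
```python
from h import *
c=load('top0'); s=load('scene0')
im=c['img'][150:290,265:425]; cv2.imwrite('pics/topcrop.png',cv2.resize(im,None,fx=5,fy=4.0*1.0,interpolation=cv2.INTER_CUBIC) if 0 else cv2.resize(im,None,fx=4,fy=4,interpolation=cv2.INTER_CUBIC))
im=s['img'][150:270,240:400]; cv2.imwrite('pics/scenecrop.png',cv2.resize(im,None,fx=5,fy=5,interpolation=cv2.INTER_CUBIC))
print(plane(c,[[383,180],[374,264],[328,222],[332,176],[279,199],[292,183]],0.012), pts(c,[[383,180],[374,264],[376,240],[328,222]]))
```

```text
[[ 0.66822099 -0.28620458  0.012     ]
 [ 0.36221091 -0.23888691  0.012     ]
 [ 0.51873726 -0.07753288  0.012     ]
 [ 0.68758219 -0.09849512  0.012     ]
 [ 0.6074464   0.09857293  0.012     ]
 [ 0.66522075  0.04935589  0.012     ]] [[ 0.66824119 -0.28624133  0.01187388]
 [ 0.36278989 -0.23629071  0.02207323]
 [ 0.4486006  -0.2466091   0.02508813]
 [ 0.51861441 -0.07720653  0.01428225]]
```

View pics/topcrop.png

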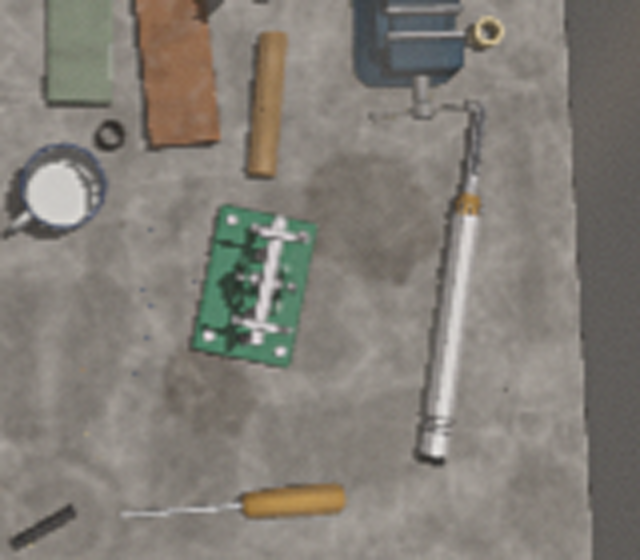

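View pics/scenecrop.png

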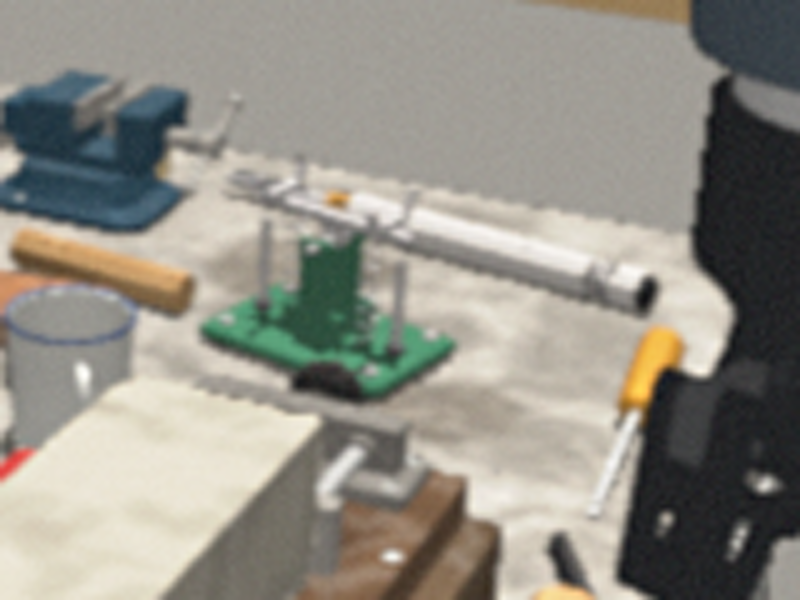

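>>> servo_tool(commands=[0.085,0,0,0.05,0,0,0,0.085,0,0,0.05,0,0,0,0.085,0.02,-0.05,0.01,0,0,0,0.085,0.02,-0.05,0.01,0,0,0,0.085,0.02,-0.05,0,0,0,0,0.085,0.02,-0.05,0,0,0,0,0.085,0.02,-0.05,0,0,0,1,0.085,0.02,-0.05,0,0,0,1,0.085,0.02,-0.05,0,0,0,1,0.085,0.02,-0.05,0,0,0,1,0.085,0.02,-0.05,0,0,0,1,0.085,0.02,-0.05,0,0,0,1,0.085,0.02,-0.05,0,0,0,0,0.085,0.02,-0.05,0,0,0,0,0.085,0,-0.05,0,0,0,0,0.085,0,-0.04,0,0,0,0,0.085,0,0,0,0,0,0,0.085,0,0,0,0,0,0])

```text
t: 2.4
position: [0.4007, -0.1638, 0.3511]
orientation: [-0.0, 0.995, -0.096, -0.0]
force: [-0.2, -1.2, 0.5]
gripper_width: 0.992
```

Run:
```python
from h import *
c=shot('wrist','w1'); print(robot.read_state())
```

```text
{'t': 2.45, 'joint_pos': array([-2.28102857e-02,  1.17102722e-02,  1.22980316e-01, -2.96075434e-04,
       -1.68213186e+00,  1.40207267e+00]), 'qvel': array([ 0.0154281 , -0.00550248, -0.00014135,  0.00228811,  0.00171599,
        0.00102621]), 'joint_efforts': array([-5.45032751e-01, -2.42660737e+01,  2.38738936e+01,  5.40149152e+00,
       -1.32355719e-03,  5.34318333e-04]), 'position': array([ 0.40077579, -0.16347699,  0.35122395]), 'orientation': array([-1.44343456e-04,  9.95419408e-01, -9.56042851e-02, -4.33822088e-05]), 'force': array([ 0.37380539, -0.31508864, -0.15224135]), 'moment': array([ 0.00593028, -0.001103  , -0.00273457]), 'gripper_width': 0.9902748906770983}
```

View pics/w1.png

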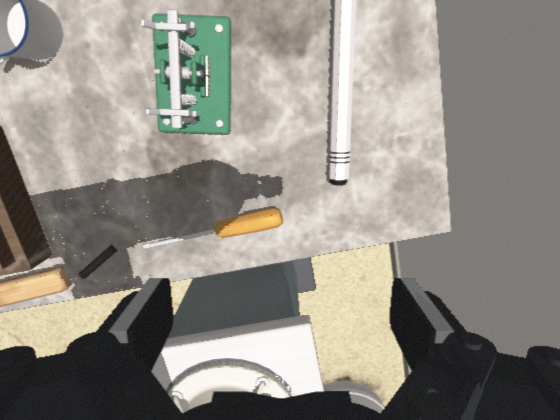

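The wrist view shows the rocker beam from (172,12) to (176,128), and the gouge's rear end at (338,182) with its rings at about row 160. I'll take a second view farther ahead.

>>> servo_tool(commands=[0.085,0.05,-0.01,0,0,0,0,0.085,0.05,-0.01,0,0,0,0,0.085,0.03,-0.01,0,0,0,0,0.085,0,0,0,0,0,0,0.085,0,0,0,0,0,0])

```text
t: 3.08
position: [0.5307, -0.1931, 0.3516]
orientation: [0.0, 0.995, -0.095, 0.0]
force: [-0.6, 0.2, -0.3]
gripper_width: 0.992
```

Run:
```python
from h import *
c=shot('wrist','w2'); print(robot.read_state()['position'])
```

```text
[ 0.53044468 -0.19323807  0.35208201]
```

View pics/w2.png

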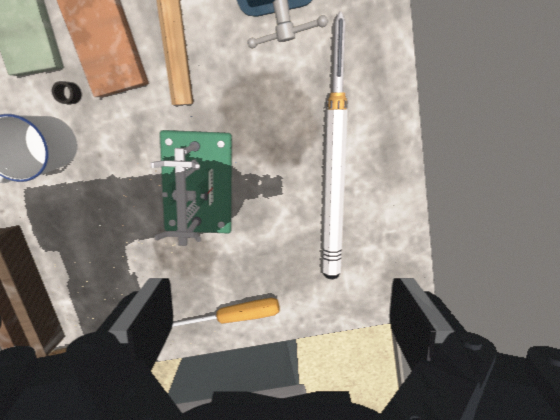

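The second view shows the whole gouge: tip (339,14), nut (338,100), rear end (331,277). A vise-handle knob sits close to the blade at (322,20). The stand's beam runs from (180,150) to (183,243).

Run:
```python
from h import *
a=load('w1'); b=load('w2')
for n in('w1','w2'):
    im=load(n)['img']; 
    x=im[:260,130:370] if n=='w1' else im[0:300,140:380]
    cv2.imwrite(f'pics/{n}c.png',cv2.resize(x,None,fx=2.4,fy=2.0,interpolation=cv2.INTER_CUBIC) if 0 else cv2.resize(x,None,fx=2,fy=2,interpolation=cv2.INTER_CUBIC))
# handle centre line via row-wise bright extents in w2
g=cv2.cvtColor(b['img'],cv2.COLOR_BGR2GRAY)
# height map
vv,uu=np.mgrid[0:300,300:380]; P=pts(b,np.c_[uu.ravel(),vv.ravel()]).reshape(300,80,3)
for v in list(range(10,290,14)):
    h=P[v,:,2]; m=np.where(h>0.007)[0]
    if len(m): 
        p=plane(b,[[300+m.min()-.5,v],[300+m.max()+.5,v]],0.012); print(v,m.min()+300,m.max()+300,h[m].max().round(4),p[:,:2].mean(0).round(4),(np.linalg.norm(p[1]-p[0])).round(4))
for z in (0.0,.012,.024): print('rear',plane(a,[338,184],z)[0],plane(b,[331,278.5],z)[0])
print(two(a,[340,156],b,[334,251]),two(a,[338,182],b,[331.5,277]))
print('tip',plane(b,[339.5,13],.012),'knob',pts(b,[[322,20],[300,26],[252,43],[284,32]]))
```

```text
24 300 344 0.0861 [ 0.6816 -0.2704] 0.0528
38 334 343 0.0211 [ 0.663  -0.2872] 0.0118
52 334 343 0.0217 [ 0.6478 -0.285 ] 0.012
66 333 342 0.021 [ 0.6326 -0.2815] 0.0121
80 333 342 0.0189 [ 0.6168 -0.2791] 0.0122
94 330 344 0.0221 [ 0.6008 -0.2761] 0.0185
108 327 345 0.0244 [ 0.5846 -0.2724] 0.0237
122 326 346 0.0249 [ 0.5679 -0.2699] 0.0264
136 326 345 0.0256 [ 0.5509 -0.2667] 0.0254
150 326 344 0.0255 [ 0.5335 -0.2634] 0.0244
164 325 344 0.0261 [ 0.5158 -0.2601] 0.026
178 325 343 0.026 [ 0.4977 -0.2567] 0.0249
192 324 343 0.0255 [ 0.4792 -0.2532] 0.0265
206 324 342 0.0256 [ 0.4602 -0.2496] 0.0255
220 324 354 0.4948 [ 0.4392 -0.2547] 0.0421
234 323 367 0.4948 [ 0.4177 -0.2598] 0.0617
248 323 360 0.4948 [ 0.3982 -0.2521] 0.0527
262 318 340 0.4948 [ 0.3807 -0.2318] 0.0323
276 324 365 0.4948 [ 0.3552 -0.2501] 0.0597
rear [ 0.3556131  -0.23240073  0.        ] [ 3.48798697e-01 -2.31293690e-01 -5.55111512e-17]
rear [ 0.35846342 -0.23106125  0.012     ] [ 0.3549627  -0.23068782  0.012     ]
rear [ 0.36131374 -0.22972176  0.024     ] [ 0.3611267  -0.23008196  0.024     ]
(array([ 0.39301886, -0.24084727,  0.00500018]), np.float64(0.0017667039707159379)) (array([ 0.36405883, -0.23050972,  0.02526412]), np.float64(0.0010991640879638722))
tip [[ 0.68914734 -0.29229771  0.012     ]] knob [[ 0.67284403 -0.26102034  0.08725354]
 [ 0.67421024 -0.23994238  0.07225364]
 [ 0.67172514 -0.18703329  0.04745231]
 [ 0.67205224 -0.22279505  0.07081963]]
```

View pics/w1c.png

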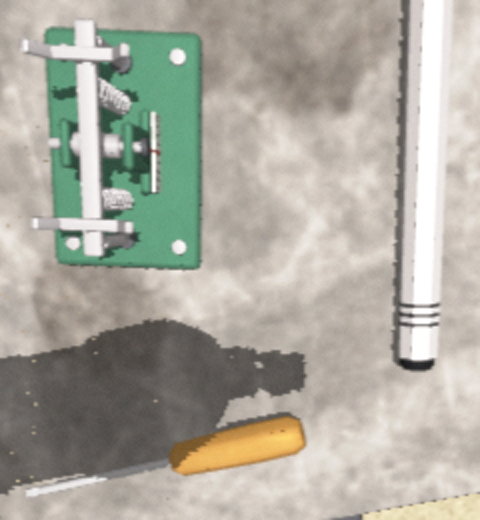

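View pics/w2c.png

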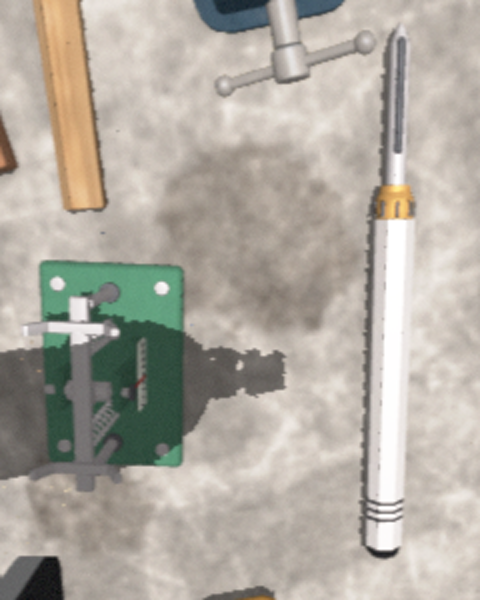

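Run:
```python
from h import *
a=load('w1'); b=load('w2')
for n,c in (('w1',a),('w2',b)):
    vv,uu=np.mgrid[0:260,135:245]; uv=np.c_[uu.ravel(),vv.ravel()]
    P=pts(c,uv); m=(P[:,2]>.082)&(P[:,2]<.13); Q=P[m]
    hi=Q[Q[:,2]>.1]; print(n,m.sum(),'beam z pct',np.percentile(Q[:,2],[5,50,95]).round(4))
    bm=uv[m]
    msk=np.zeros((420,560),np.uint8); msk[bm[:,1],bm[:,0]]=255
    r=cv2.minAreaRect(bm.astype(np.float32)); print('all',r)
    L=P[m&(P[:,2]<.0955)]
    w=plane(c,uv[m&(P[:,2]<.0955)],.092)[:,:2]; (x,y),(s1,s2),ang=cv2.minAreaRect(w.astype(np.float32)*1000); print('beam rect mm',x,y,s1,s2,ang)
    for s in(0,1):
        mid=Q[:,:2].mean(0)
        k=hi[(hi[:,0]>mid[0])==bool(s)]
        if len(k):
            d=k[:,:2]; print('rest',s,len(k),d.mean(0).round(4),d.min(0).round(4),d.max(0).round(4),k[:,2].max().round(4))
    # green base
    hsv=cv2.cvtColor(c['img'],cv2.COLOR_BGR2HSV); g=cv2.inRange(hsv,(60,90,30),(90,255,255)); g[:, :145]=0;g[:,240:]=0;g[260:]=0
    ct=max(cv2.findContours(cv2.morphologyEx(g,cv2.MORPH_CLOSE,np.ones((25,25))),0,2)[0],key=cv2.contourArea)
    PP=pts(c,ct[:,0]); z=np.median(PP[:,2]); print('base edge z',z)
    for zz in(.012,):
        w=plane(c,ct[:,0],zz)[:,:2]; print('base rect',cv2.minAreaRect(w.astype(np.float32)*1000))
# two-view
for nm,u,v in [('front L horn',[143,22.5],[152.5,165]),('front R',[194,26],[197.5,165]),('rear L',[148,111],[157.5,237]),('rear R',[196,112.5],[200,235]),('beam F',[172,10.5],[179.5,149]),('beam R',[177,126.5],[183,244])]:
    print(nm,two(a,u,b,v))
```

```text
w1 1866 beam z pct [0.0897 0.0932 0.11  ]
all ((168.0032958984375, 68.14599609375), (118.26228332519531, 52.05427551269531), 88.7126693725586)
beam rect mm 525.05859375 -75.23439025878906 24.73283576965332 111.417724609375 82.35730743408203
rest 0 130 [ 0.4866 -0.0633] [ 0.4775 -0.0916] [ 0.4935 -0.0427] 0.1125
rest 1 166 [ 0.5641 -0.0826] [ 0.5554 -0.1107] [ 0.5716 -0.0625] 0.1129
base edge z 0.013177325764853198
base rect ((524.1917724609375, -77.33518981933594), (88.76666259765625, 133.18048095703125), 76.66754913330078)
w2 1448 beam z pct [0.0898 0.0931 0.1102]
all ((174.43162536621094, 196.5773468017578), (97.12952423095703, 48.03703308105469), 89.20427703857422)
beam rect mm 525.25 -75.34638214111328 30.774080276489258 111.04573822021484 79.07904815673828
rest 0 109 [ 0.4875 -0.0635] [ 0.4775 -0.0915] [ 0.4945 -0.0429] 0.1132
rest 1 121 [ 0.5649 -0.082 ] [ 0.5553 -0.1108] [ 0.5719 -0.061 ] 0.1129
base edge z 0.012759195088177466
base rect ((525.2064208984375, -77.39640808105469), (88.88308715820312, 132.8231964111328), 76.8023681640625)
front L horn (array([ 0.56837886, -0.06461783,  0.11111249]), np.float64(0.0005308531820969764))
front R (array([ 0.55842244, -0.10844852,  0.10215988]), np.float64(0.0013956424275514605))
rear L (array([ 0.49104231, -0.04632036,  0.11018316]), np.float64(0.0006480645194164766))
rear R (array([ 0.4807996 , -0.08971072,  0.09855005]), np.float64(0.000268070610448067))
beam F (array([ 0.57779237, -0.0901613 ,  0.09150901]), np.float64(0.0006071468004532813))
beam R (array([ 0.47093402, -0.06447966,  0.0891632 ]), np.float64(0.0002565393251172165))
```

Estimates:

| Item | Position (x, y) | Yaw |
|---|---|---|
| gouge_middle | (0.474, -0.252) | -10.5° |
| rest_centre | (0.5245, -0.0773) | -13.4° |

The beam measures z ≈ 0.091 and the horn tips 0.111, which matches the text. First trial grip is at +25 mm, so (0.498, -0.257).

>>> servo_tool(commands=[0.085,-0.016,-0.032,-0.02,0,0,0.4,0.085,-0.016,-0.032,-0.04,0,0,0,0.085,0,0,-0.05,0,0,0,0.085,0,0,-0.05,0,0,0,0.085,0,0,-0.05,0,0,0,0.07,0,0,-0.05,0,0,0,0.06,0,0,-0.03,0,0,0,0.06,0,0,-0.02,0,0,0,0.06,0,0,0,0,0,0,0.06,0,0,0,0,0,0])

```text
t: 4.38
position: [0.4996, -0.2581, 0.0431]
orientation: [0.0, 0.996, -0.092, 0.001]
force: [0.1, 0.0, -0.0]
gripper_width: 0.703
```

```bash
cat > st.py <<'E'
from h import *
import sys
n=int(sys.argv[1]) if len(sys.argv)>1 else 1
F=[];M=[]
for i in range(n):
    s=robot.read_state(); F.append(s['force']);M.append(s['moment'])
    if i<n-1: robot.read_camera('top')
F=np.array(F);M=np.array(M)
r=R.from_quat(np.roll(s['orientation'],-1)).as_matrix()
yaw=np.degrees(np.arctan2(r[1,0],r[0,0]))
print('t',s['t'],'pos',s['position'].round(4),'yaw',yaw.round(2),'toolz',r[:,2].round(4),'w',s['gripper_width'])
print('F',F.mean(0).round(3),F.std(0).round(3),'M',M.mean(0).round(4),M.std(0).round(4))
Mt=r.T@M.mean(0); print('M tool',Mt.round(4))
E
python3 st.py 6
python3 - <<'E'
from h import *
shot('wrist','w3')
E
```

```text
t 4.625 pos [ 0.4993 -0.2581  0.0421] yaw -10.6 toolz [ 1.6e-03 -3.0e-04 -1.0e+00] w 0.7026743158704772
F [0.01  0.29  0.212] [0.661 0.486 0.599] M [0.0022 0.0158 0.0104] [0.0256 0.0225 0.0318]
M tool [-0.0007 -0.0159 -0.0104]
```

View pics/w3.png

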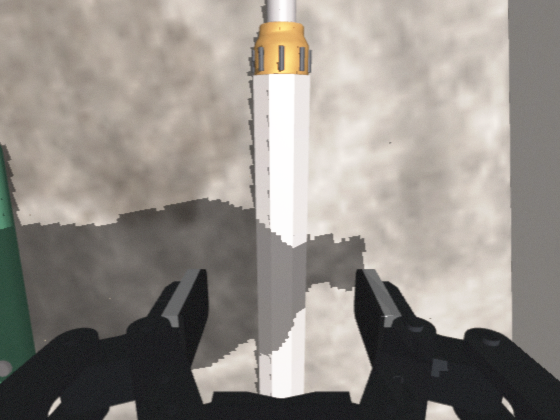

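The handle is centred between the open fingers, at about (282,300), and the handle/nut edge is at row 75. Now I'll descend and grip.

Run:
```python
from h import *
c=load('w3'); p=plane(c,[282,75],.02)[0]; print(p); d=np.array([.983,-.182]); print(p[:2]-.11*d, (c['pos'][:2]-(p[:2]-.11*d))@d)
```

```text
[ 0.58270229 -0.27340205  0.02      ]
[ 0.47457229 -0.25338205] 0.025137473956694127
```

>>> servo_tool(commands=[0.06,0,0,-0.02,0,0,0,0.06,0,0,-0.013,0,0,0,0.06,0,0,-0.006,0,0,0,0.015,0,0,0,0,0,0,0.015,0,0,0,0,0,0,0.015,0,0,0,0,0,0,0.015,0,0,0,0,0,0,0.015,0,0,0,0,0,0], grip_force=80)

```text
t: 5.68
position: [0.4993, -0.2583, 0.0031]
orientation: [0.0, 0.996, -0.092, 0.001]
force: [-1.6, -0.2, 5.7]
gripper_width: 0.256
```

```bash
python3 st.py 3
```

```text
t 5.775 pos [ 0.4993 -0.2583  0.0032] yaw -10.59 toolz [ 1.2e-03 -7.0e-04 -1.0e+00] w 0.25558565391705423
F [-1.619 -0.132  6.099] [0.201 0.44  0.332] M [ 0.1213  0.5441 -0.0116] [0.0331 0.0307 0.0263]
M tool [ 0.0193 -0.5571  0.0114]
```

>>> servo_tool(commands=[0.015,0,0,0.003,0,0,0,0.015,0,0,0.003,0,0,0,0.015,0,0,0.004,0,0,0,0.015,0,0,0.004,0,0,0,0.015,0,0,0,0,0,0,0.015,0,0,0,0,0,0])

```text
t: 6.52
position: [0.4987, -0.258, 0.0162]
orientation: [-0.0, 0.996, -0.092, -0.0]
force: [-0.4, -0.2, -6.0]
gripper_width: 0.258
```

```bash
python3 st.py 16
python3 - <<'E'
from h import *
shot('wrist','w4')
E
```

```text
t 7.275 pos [ 0.4988 -0.258   0.0163] yaw -10.6 toolz [-0.  0. -1.] w 0.25674552286376406
F [ 0.035  0.075 -5.725] [0.646 0.457 0.447] M [0.0218 0.125  0.0104] [0.0249 0.0255 0.0312]
M tool [-0.0015 -0.1269 -0.0104]
```

View pics/w4.png

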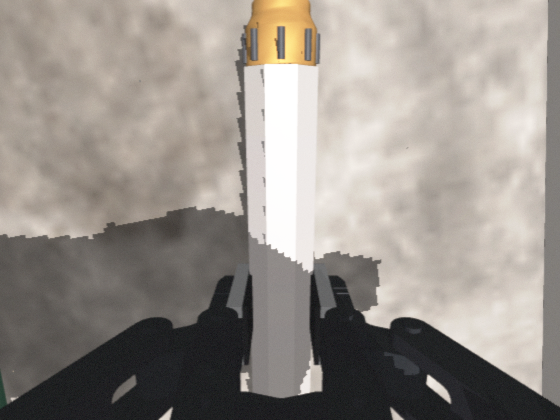

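Lifted level. Its weight reads about 5.4 N, with a nose-down moment of about 0.12 N·m, so the blade end is heavy. That puts the balance point about 22 mm ahead of this grip. I'll lay it down and regrip there.

>>> servo_tool(commands=[0.015,0,0,-0.005,0,0,0,0.015,0,0,-0.004,0,0,0,0.015,0,0,-0.003,0,0,0,0.015,0,0,-0.001,0,0,0,0.015,0,0,0,0,0,0,0.04,0,0,0,0,0,0,0.06,0,0,0,0,0,0,0.06,0,0,0.003,0,0,0,0.06,0.011,-0.002,0,0,0,0,0.06,0.011,-0.002,0,0,0,0,0.06,0,0,-0.003,0,0,0,0.06,0,0,0,0,0,0])

```text
t: 8.82
position: [0.5204, -0.2619, 0.0026]
orientation: [-0.0, 0.996, -0.092, -0.001]
force: [-0.5, 0.7, -0.5]
gripper_width: 0.704
```

```bash
python3 st.py 12
python3 - <<'E'
from h import *
shot('wrist','w5')
E
```

```text
t 9.375 pos [ 0.5208 -0.262   0.0033] yaw -10.61 toolz [ 1.e-04 -0.e+00 -1.e+00] w 0.6973378342669223
F [ 0.155  0.01  -0.108] [0.438 0.467 0.393] M [-0.0073 -0.0024 -0.0057] [0.0292 0.024  0.0163]
M tool [-0.0067  0.0037  0.0057]
```

View pics/w5.png

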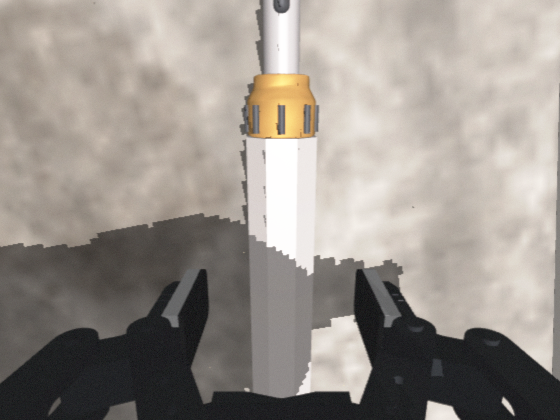

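The fingers are centred round the handle, with the handle/nut edge now at (282,137). The unloaded moment reads about zero, so there's no bias.

>>> servo_tool(commands=[0.015,0,0,0,0,0,0,0.015,0,0,0,0,0,0,0.015,0,0,0,0,0,0,0.015,0,0,0,0,0,0,0.015,0,0,0.003,0,0,0,0.015,0,0,0.003,0,0,0,0.015,0,0,0.004,0,0,0,0.015,0,0,0.004,0,0,0,0.015,0,0,0,0,0,0,0.015,0,0,0,0,0,0])

```text
t: 10.68
position: [0.5207, -0.262, 0.0172]
orientation: [-0.0, 0.996, -0.092, -0.0]
force: [-1.0, 0.1, -5.8]
gripper_width: 0.255
```

```bash
python3 st.py 40
```

```text
t 12.625 pos [ 0.5208 -0.262   0.0173] yaw -10.6 toolz [ 0.  0. -1.] w 0.25841898824842524
F [-0.073  0.043 -5.702] [0.473 0.422 0.39 ] M [-0.0037 -0.0005 -0.0006] [0.0264 0.0287 0.0353]
M tool [-0.0036  0.0012  0.0006]
```

It hangs balanced: the moment is 0.000 ± 0.005 N·m, under 1 mm. That puts the balance point about 47 mm ahead of the middle. I'll carry it over the stand, backing away from the vise knob first.

>>> servo_tool(commands=[0.015,-0.02,0,0.003,0,0,0,0.015,-0.02,0,0.005,0,0,0,0.015,-0.02,0,0.01,0,0,0,0.015,0,0,0.03,0,0,0,0.015,0,0,0.04,0,0,0,0.015,0,0,0.04,0,0,0,0.015,0,0,0.03,0,0,-0.4,0.015,0,0.01,0.01,0,0,-0.4,0.015,0.01,0.03,0,0,0,-0.4,0.015,0.01,0.03,0,0,0,-0.4,0.015,0.012,0.03,0,0,0,-0.4,0.015,0.012,0.03,0,0,0,-0.4,0.015,0.01,0.03,0,0,0,-0.4,0.015,0.01,0.02,0,0,0,0,0.015,0,0.0047,0,0,0,0,0.015,0,0,0,0,0,0,0.015,0,0,0,0,0,0])

```text
t: 14.75
position: [0.5245, -0.078, 0.1852]
orientation: [0.0, 0.993, -0.117, -0.0]
force: [0.6, -0.7, -5.7]
gripper_width: 0.256
```

```bash
python3 st.py 8
python3 - <<'E'
from h import *
shot('wrist','w6');shot('top','t6');s=shot('scene','s6')
im=s['img'][130:270,220:400]; cv2.imwrite('pics/s6c.png',cv2.resize(im,None,fx=4,fy=4,interpolation=cv2.INTER_CUBIC))
E
```

```text
t 15.1 pos [ 0.5248 -0.0776  0.1853] yaw -13.43 toolz [ 1.e-04  0.e+00 -1.e+00] w 0.2553616210222469
F [ 0.077  0.288 -5.553] [0.491 0.525 0.376] M [ 0.0078 -0.0063  0.0137] [0.0193 0.0233 0.0271]
M tool [ 0.0091  0.0043 -0.0137]
```

View pics/w6.png

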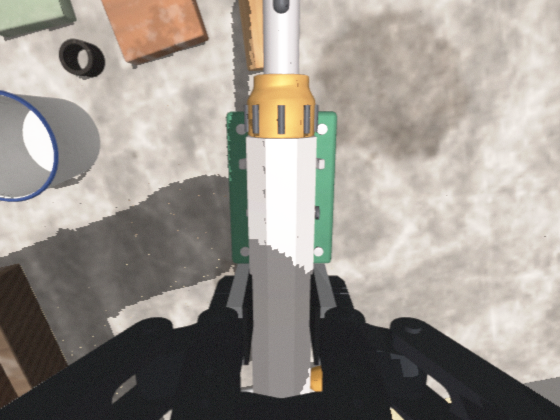

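View pics/s6c.png

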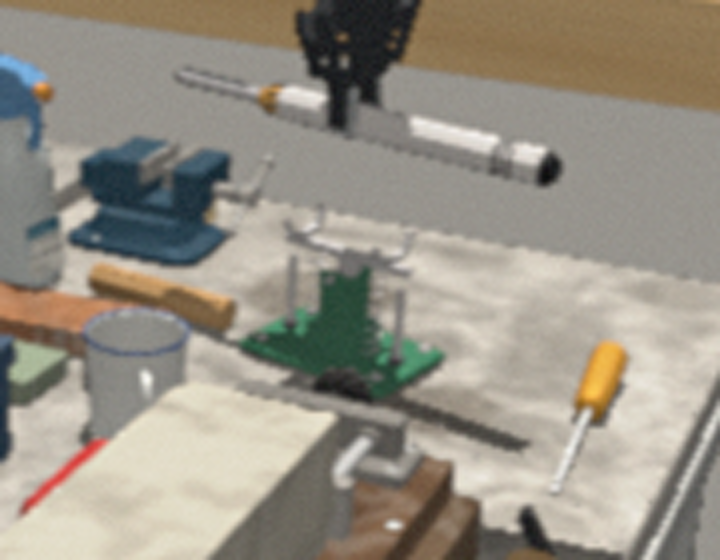

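The gouge hangs level above the stand in the scene crop: blade at (230,80), rear cap at (545,168), rests below at (350,250). In the wrist view it runs parallel to the base and is centred on it. I'll descend in steps.

>>> servo_tool(commands=[0.015,0,0,-0.02,0,0,0,0.015,0,0,-0.02,0,0,0,0.015,0,0,-0.015,0,0,0,0.015,0,0,-0.01,0,0,0,0.015,0,0,-0.006,0,0,0,0.015,0,0,-0.004,0,0,0,0.015,0,0,0,0,0,0,0.015,0,0,0,0,0,0])

```text
t: 16.25
position: [0.5252, -0.0773, 0.1107]
orientation: [-0.0, 0.993, -0.117, 0.0]
force: [-0.6, 0.6, -5.1]
gripper_width: 0.255
```

```bash
python3 st.py 4
python3 - <<'E'
from h import *
s=shot('scene','s7')
im=s['img'][140:260,260:400]; cv2.imwrite('pics/s7c.png',cv2.resize(im,None,fx=5,fy=5,interpolation=cv2.INTER_CUBIC))
shot('wrist','w7')
E
```

```text
t 16.4 pos [ 0.5251 -0.0773  0.1106] yaw -13.4 toolz [ 7.e-04  0.e+00 -1.e+00] w 0.2569271165250692
F [-0.308  0.277 -5.335] [0.265 0.286 0.577] M [-0.0229  0.0102 -0.0034] [0.0278 0.037  0.0188]
M tool [-0.0247 -0.0046  0.0034]
```

View pics/s7c.png

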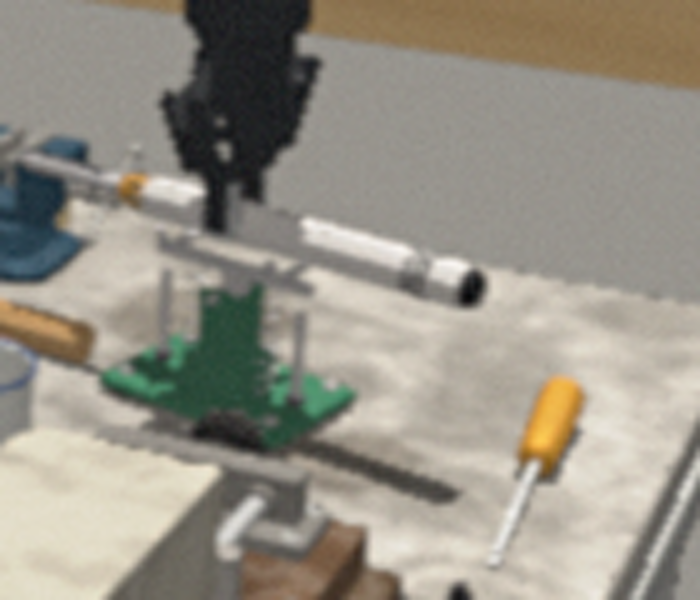

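View pics/w7.png

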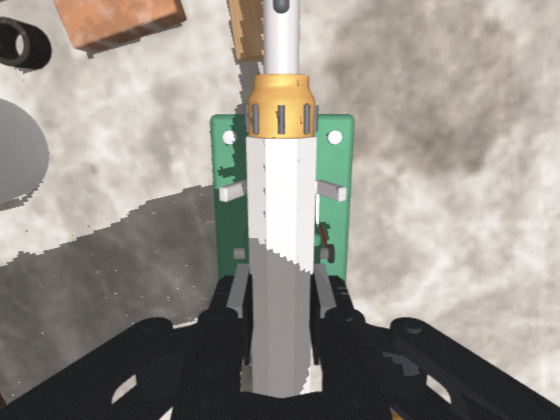

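The front rest's horn tips, at (220,194) and (346,195), straddle the handle (248–316) symmetrically. I'll check the along-axis fit from the horns.

Run:
```python
from h import *
c=load('w7'); o=c['pos']; y=np.radians(-13.4); d=np.array([np.cos(y),np.sin(y)]); n=np.array([-d[1],d[0]])
for u in ([220,195],[346,195],[220,191],[346,191],[282,137]):
    p=plane(c,u,.111)[0]; print(u,((p-o)[:2]@d).round(4),((p-o)[:2]@n).round(4))
uv=np.array([(u,v) for v in range(175,215) for u in list(range(210,246))+list(range(320,355))]); P=pts(c,uv); m=(P[:,2]>.1)&(P[:,2]<.125); q=P[m]-o
a=q[:,:2]@d; b=q[:,:2]@n
for s in(1,-1): k=b*s>0; print(s,k.sum(),a[k].min(),a[k].max(),np.median(a[k]),b[k].min(),b[k].max(), q[k][:,2].max()+o[2])
```

```text
[220, 195] 0.0389 0.0248
[346, 195] 0.0389 -0.0248
[220, 191] 0.0405 0.0247
[346, 191] 0.0405 -0.0247
[282, 137] 0.0613 0.0004
1 406 0.03640119167997147 0.04249208815542015 0.03977493918256193 0.015877538511623174 0.025651580309108565 0.11259552021968075
-1 401 0.03619685915501512 0.04243164226675395 0.03967691722072627 -0.024737164387393082 -0.015424928553170148 0.11282106313882304
```

The rest measures 39.5 mm ahead of the grip (should be 40) and is centred laterally to 0.1 mm. Lowering gently.

>>> servo_tool(commands=[0.015,0,0,-0.003,0,0,0,0.015,0,0,-0.002,0,0,0,0.015,0,0,-0.002,0,0,0,0.015,0,0,-0.001,0,0,0,0.015,0,0,0,0,0,0,0.015,0,0,0,0,0,0])

```text
t: 17.25
position: [0.5249, -0.0773, 0.1024]
orientation: [-0.0, 0.993, -0.117, 0.0]
force: [-0.1, -0.2, -6.3]
gripper_width: 0.259
```

```bash
python3 st.py 6
```

```text
t 17.5 pos [ 0.5249 -0.0773  0.1024] yaw -13.4 toolz [ 2.e-04  0.e+00 -1.e+00] w 0.2565532836074827
F [ 0.027 -0.095 -5.655] [0.52  0.388 0.587] M [-0.0001  0.0117  0.0001] [0.0228 0.0153 0.019 ]
M tool [-0.0028 -0.0113 -0.0001]
```

Not in contact yet. Half-millimetre steps next.

>>> servo_tool(commands=[0.015,0,0,-0.0005,0,0,0,0.015,0,0,-0.0005,0,0,0,0.015,0,0,0,0,0,0,0.015,0,0,0,0,0,0])

```text
t: 18.0
position: [0.5249, -0.0774, 0.1016]
orientation: [0.0, 0.993, -0.117, 0.0]
force: [-0.7, 1.2, -2.1]
gripper_width: 0.255
```

```bash
python3 st.py 5
```

```text
t 18.2 pos [ 0.525  -0.0774  0.1016] yaw -13.4 toolz [ 5.e-04 -1.e-04 -1.e+00] w 0.2542540094188152
F [-0.957  0.861 -0.798] [0.293 0.321 0.759] M [0.2361 0.5278 0.0163] [0.0325 0.0407 0.0216]
M tool [ 0.1074 -0.5681 -0.0163]
```

The rests carry nearly all the weight now. Releasing.

>>> servo_tool(commands=[0.03,0,0,0,0,0,0,0.04,0,0,0,0,0,0,0.05,0,0,0,0,0,0,0.05,0,0,0,0,0,0])

```text
t: 18.7
position: [0.525, -0.0774, 0.1014]
orientation: [-0.0, 0.993, -0.117, 0.0]
force: [0.8, -0.5, 0.6]
gripper_width: 0.586
```

```bash
python3 st.py 2
python3 - <<'E'
from h import *
s=shot('scene','s8')
im=s['img'][140:260,260:400]; cv2.imwrite('pics/s8c.png',cv2.resize(im,None,fx=5,fy=5,interpolation=cv2.INTER_CUBIC))
shot('wrist','w8')
E
```

```text
t 18.75 pos [ 0.5249 -0.0774  0.1014] yaw -13.4 toolz [ 2.e-04 -1.e-04 -1.e+00] w 0.5864094447443795
F [ 0.461 -0.934  0.73 ] [0.364 0.451 0.177] M [ 0.0034 -0.0172 -0.0017] [0.024  0.0002 0.0036]
M tool [0.0072 0.0159 0.0017]
```

View pics/s8c.png

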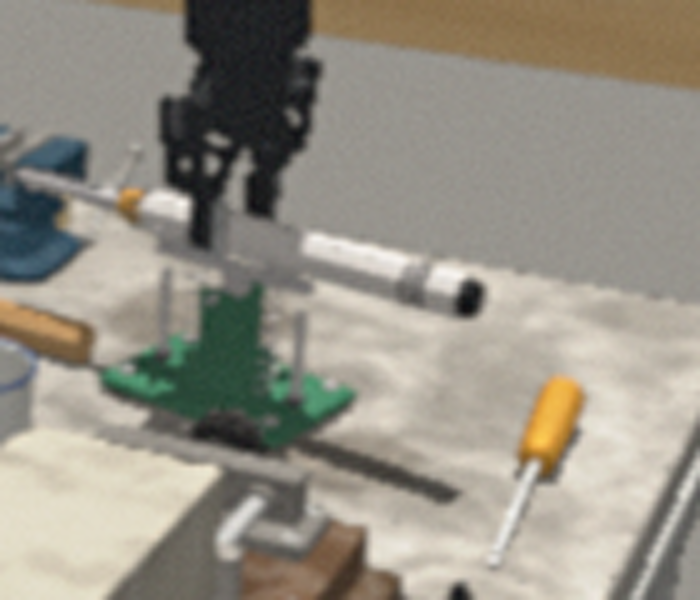

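View pics/w8.png

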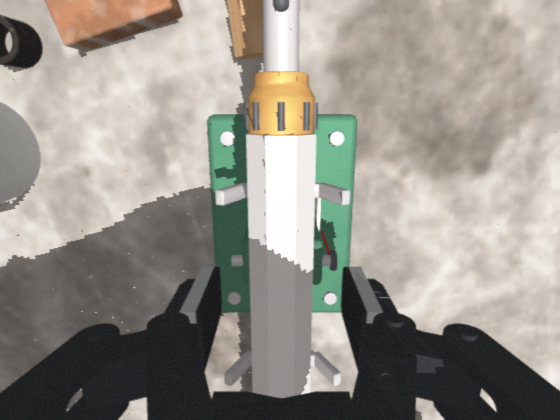

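The gouge lies in both rests and the fingers are clear on both sides. Retreating straight up.

>>> servo_tool(commands=[0.05,0,0,0.005,0,0,0,0.055,0,0,0.02,0,0,0,0.06,0,0,0.04,0,0,0,0.06,0,0,0.05,0,0,0,0.06,0,0,0.05,0,0,0,0.06,-0.02,0,0.04,0,0,0,0.06,-0.03,0,0,0,0,0,0.06,-0.03,0,0,0,0,0,0.06,0,0,0,0,0,0,0.06,0,0,0,0,0,0])

```text
t: 20.1
position: [0.4451, -0.0773, 0.3066]
orientation: [-0.0, 0.993, -0.117, 0.0]
force: [0.6, -0.3, -0.5]
gripper_width: 0.702
```

```bash
python3 st.py 1
python3 - <<'E'
from h import *
w=shot('wrist','w9')
s=shot('scene','s9')
im=s['img'][140:260,260:400]; cv2.imwrite('pics/s9c.png',cv2.resize(im,None,fx=5,fy=5,interpolation=cv2.INTER_CUBIC))
c=load('w9'); uv=np.array([(u,v) for v in range(0,300) for u in range(200,360)]); P=pts(c,uv); m=(P[:,2]>.1)&(P[:,2]<.14)&(abs(P[:,1]+.0773+(P[:,0]-.5245)*.238)<.006)
Q=P[m]; y=np.radians(-13.4); a=(Q[:,:2]-[.5245,-.0773])@[np.cos(y),np.sin(y)]
for lo,hi in((-.155,-.14),(-.12,-.1),(-.1,-.08),(-.05,-.03),(-.01,.01),(.02,.04),(.04,.055),(.08,.1),(.1,.15)):
    k=(a>lo)&(a<hi); 
    if k.sum(): print(lo,hi,k.sum(),np.percentile(Q[k,2],80).round(4))
k=(a>-.1)&(a<.055); print('slope',np.polyfit(a[k],Q[k,2],1))
E
```

```text
t 20.1 pos [ 0.4451 -0.0773  0.3066] yaw -13.4 toolz [ 6.e-04  0.e+00 -1.e+00] w 0.7024566029224887
F [ 0.599 -0.335 -0.508] [0. 0. 0.] M [ 0.0167 -0.066   0.0079] [0. 0. 0.]
M tool [ 0.0315  0.0603 -0.0079]
-0.155 -0.14 177 0.1258
-0.12 -0.1 272 0.125
-0.1 -0.08 273 0.1246
-0.05 -0.03 307 0.1239
-0.01 0.01 353 0.1231
0.02 0.04 367 0.1225
0.04 0.055 304 0.1221
slope [-0.01832324  0.1223482 ]
```

View pics/w9.png

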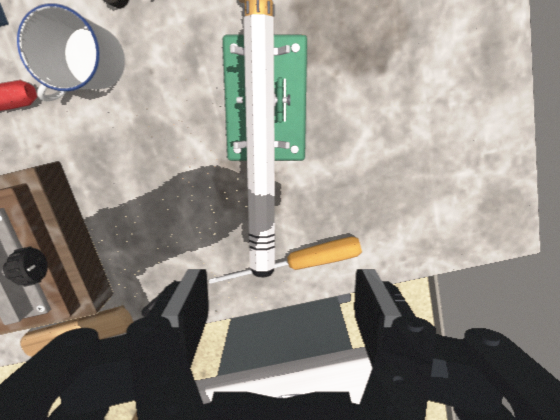

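View pics/s9c.png

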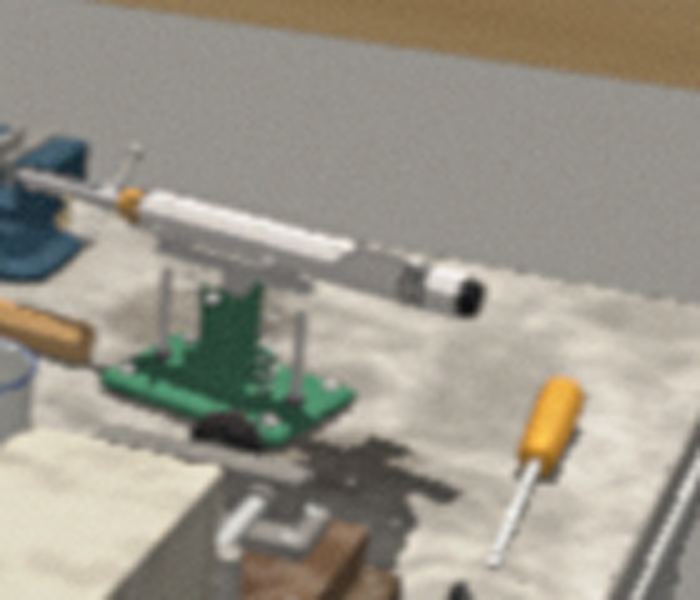

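The gouge stands free in the rests, from nut (258,8) to rear cap (262,270). Measured tilt is about -0.018 rad, where the stop is at 0.14. I'll let it settle and recheck, using the bench plane as reference.

>>> servo_tool(commands=[0.06,0,0,0,0,0,0,0.06,0,0,0,0,0,0,0.06,0,0,0,0,0,0,0.06,0,0,0,0,0,0,0.06,0,0,0,0,0,0,0.06,0,0,0,0,0,0,0.06,0,0,0,0,0,0,0.06,0,0,0,0,0,0])

```text
t: 21.2
position: [0.4448, -0.0774, 0.3063]
orientation: [0.0, 0.993, -0.117, 0.0]
force: [0.6, 0.2, -0.6]
gripper_width: 0.699
```

Run:
```python
from h import *
y=np.radians(-13.4)
shot('top','t10'); 
for t in('w10','w11'):
    shot('wrist',t); c=load(t); uv=np.array([(u,v) for v in range(0,300) for u in range(200,420)]); P=pts(c,uv)
    m=(P[:,2]>.115)&(P[:,2]<.14)&(abs(P[:,1]+.0773+(P[:,0]-.5245)*.238)<.004)
    Q=P[m]; a=(Q[:,:2]-[.5245,-.0773])@[np.cos(y),np.sin(y)]; k=(a>-.105)&(a<.055); print('slope',np.polyfit(a[k],Q[k,2],1))
    b=P[abs(P[:,2])<.008]; a=(b[:,:2]-[.5245,-.0773])@[np.cos(y),np.sin(y)]; k=(a>-.1)&(a<.06); print('bench',np.polyfit(a[k],b[k,2],1))
    d=c
print(robot.read_state()['t'])
```

```text
slope [-0.01883258  0.12252017]
bench [0.00048915 0.00054862]
slope [-0.01794292  0.1225826 ]
bench [0.00039195 0.00053663]
21.35
```

View pics/t10.png

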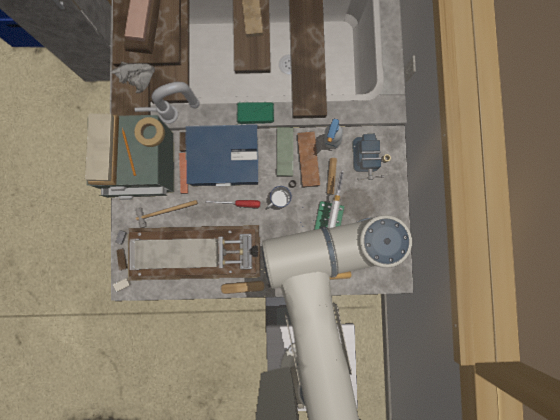

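The tilt is steady at 0.018 rad nose-down, about 1.5 mm off balance and only 13% of the way to the stop. Bystanders haven't moved. Handing in.

```bash
python3 -c "
from plant import robot
print(robot.close_job())"
```

```text
the job is handed in; nothing more can be done
None
```

The gouge is lying free across both rests with the rocker close to level, and the job was handed in at about 21 s of the 67 s allowed.

- **Finding the balance point:** I lifted the gouge about 14 mm at two trial points. At 25 mm ahead of the handle's middle the blade end was heavy, by about 0.125 N·m. I moved 22 mm forward, and there it hung with no measurable tipping (0.000 ± 0.005 N·m). The balance point is about 47 mm ahead of the middle.
- **Placing it:** I carried it level to the stand and checked it against the front rest, which measured 39.5 mm ahead of the grip (40 mm expected) and was centred to 0.1 mm. I then lowered it in half-millimetre steps until the rests carried nearly all its weight, and let go.
- **Last checks:** The tilt held steady for over a second at about 0.018 rad nose-down, against stops at 0.14. That is about 1.5 mm off perfect balance, a little more than the lift test suggested. I saw no bystander moved in the final overhead view, and the arm was clear above the stand.
- **One reading that didn't fit:** With the gripped gouge touching the bench or the rests, the wrist showed about 0.5 N·m, more than the contact alone should give. I put it down to small sideways forces and where the moment is measured. It went away on release.

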